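# Open the ratchet jaw of the lid rack

### The arm

A 6-joint arm with a two-finger parallel gripper is mounted at the origin on a cart in front of the work surface, level with it; the furniture and walls round the work are solid. World frame = base frame: x ahead of the robot, y to its left, z up, the work surface at z = 0. Lengths are in m, angles in degrees, forces in N, time in s.
With the tool pointing down it reaches from about 0.4 to 0.825 m from the base axis. Payload 7 kg.
Tool frame: the origin (TCP) lies midway between the tips of the shut fingers; the grasp point (between the pads) lies hold_point_z behind it (hold_point_z is the distance from the TCP to the grasp point, in m); z points along the fingers, y is the line along which they close (so a half turn about z gives the same grasp; the last joint's range is limited). The gripper opens to 88 mm and grips with 3 to 60 N. Pads are 19 mm wide; open, the fingers measure 130 mm over their backs; the gripper's body (78 mm by 193 mm) begins 47 mm behind the grasp point.
Start: joints at [84.517, 20.546, 0.682, 0, -70.136, -16.507], TCP at [0.253, 0.626, 0.195] pointing down, gripper open.
Joint ranges: [-176.03, 176.03], [-82.01, 121.73], [-58.28, 71.71], [-173.87, 95.51], [-174.79, -0.11], [-173.66, 173.66]. Speed limits (degrees/s): [136.94, 136.94, 172.46, 180, 180, 180].

### API

Orientations are given as [roll, pitch, yaw] about the fixed x, y, z axes, in that order (R = Rz(yaw) Ry(pitch) Rx(roll)).
In Python, from plant import * gives the robot as it stands.
- The arm moves only by the tool step_arm, never from a script. Its argument "steps" is a list that holds one entry, the list of rows, each a list of 6 numbers: the shift along the tool's x, y, z scaled (see below), then the turn, a rotation vector about the tool's x, y, z scaled (see below). In form: [[[tx, ty, tz, wx, wy, wz], ...]]. A call has 1 to 20 rows; each row is the pose to reach, as a shift and turn from the pose commanded when the call began, along the tool's axes at that moment; what a row does not reach only later rows make up. The controller multiplies each number of a shift by 100 mm and each number of a turn by 0.5 rad. A row lasts 1/10 s, in which the tool goes at most 50 mm and 8.59 degrees, less where a joint would pass 70% of its speed; a pose out of reach is approached as far as the arm can. A call with a number of a shift or a turn outside -1 to 1 is refused whole. A call with a gripper value outside its range is refused whole. "jaw" is the closure in counts, from 0 (fully open) to 255 (shut), set as the call begins (left out, the last holds). The fingers move at their own pace and stop on an object; the grip force is fixed at half the most. Time passes only in rows, so rows that repeat a pose let the fingers close. It gives the time, the measured TCP pose, the force, the opening and the grip force at its end, in the units of the state.
- get_obs(): the state, without advancing time (a new reading comes with each control period).
- snapshot(name): name is "scene" or "side" or "wrist"; returns (picture, depth): 400x640x3 uint8, red, green, blue; 400x640 float32, m along the optical axis (not along the pixel's ray), 0 where there is no reading.
- calibration(name): a dict with "mtx" (3x3 intrinsics, pixels), "rvec" (rotation vector, rad) and "tvec" (3), from world to camera coordinates, as OpenCV has them. Camera axes: x right, y down, z forward; pixel columns grow to the right and rows downward; lengths in m; the calibration is good to about 2 mm. A picture is of the moment at which its call begins: read the wrist's pose just before it. calibration takes no time and is no camera call; for the wrist camera it gives the pose at the moment of the call.
- close_job(): hands the job in; it is judged then, once.
The state is a dict: "clock": time; "joint_pos": joint angles; "qvel": joint speeds; "tau": joint torques, N m; "tool_pos": TCP position; "orientation": TCP orientation; "force": force on the tool from outside, world axes, zero at the start; "moment": the same for the moment, N m; "opening": finger opening in m; "gripper_force": force on a finger pad.
Only numpy, scipy, OpenCV 4.12 (cv2) and the standard library are available. Lean on these libraries where they do the work, as an engineer would, in place of code of your own. Each camera call takes 0.05 s, during which the arm holds its last target. There are 200 camera calls.

### The job

Make room in the lid rack for another stack of lids: with a fingertip press the red release on the blue sliding jaw down and, keeping it pressed, push the jaw back along its toothed bar, away from the lids, until it is fully home against the wooden end post. Then let the release spring up and move clear. Nothing needs grasping: lift nothing, and leave the lids in the rack and everything else on the counter where they stand.

Things in the scene. Friction and masses are not known exactly. Their poses are not given: they have to be found in the camera images.
- lid_rack: fixed lid rack, 118 (x) x 300 (y) x 73 mm high; origin on the counter under its middle (x within 3 mm), z up. +y runs along the toothed steel bar to the wide wooden end plate where the lids stand, roughly to the robot's left (yaw under 15 degrees); the jaw goes back along -y to the narrow wooden end post. Bar at rack x = +40 mm, 46 to 60 mm high; lids on its -x side.
- jaw (a joint): travel of the blue jaw in m: 0 = nearest the lids, 0.134 = fully home, its carriage against the end post; grows as the jaw goes back along the rack's -y. A ratchet stops it going back (after up to 6 mm of play) while the release is up; with the release down about 2 N move it. Fitted with a hard stop at 0.134.
- release (a joint): how far the red release is pressed straight down, in m: 0 = up, 0.008 = hard stop at the bottom. Spring: 2.1 N to start, 4.9 N at the bottom. The ratchet is free once it is pressed 5 mm or more. It rises and locks again by itself when let go. At rest it reads 0 to 0.005, as the pawl may ride on a tooth.
- release_top (a point): centre of the flat top of the red release, 32 (x) x 40 (y) mm, about 86 mm above the counter when up and 78 mm when down; it rides on the jaw's carriage and moves with it (axes as the rack's). The carriage round it is 38 mm wide in x with its top at 73 mm; nothing stands above the release on the other three sides.
- thumb_wall (a point): centre of the face (38 mm wide in x) of the blue upright wall on the carriage, 23 mm behind the release's centre along the rack's -y; the wall's top is 110 mm above the counter. A finger that holds the release down pushes against this face to drive the jaw back. The wall is 11 mm thick.
- jaw_face (a point): centre of the jaw's upright face towards the lids, 45 mm above the counter; the jaw plate is 62 mm high, its top at 76 mm
- rack_lids_center (a point): centre of the stack of black lids standing in the rack, 68 mm across, 50 mm high, loose; must stay
- spare_lids: bystander: stack of black lids, 68 mm across, 50 mm high, origin at the middle of its foot
- paper_cups: bystander: nest of paper cups, 69 mm across, 142 mm high, origin at the middle of its foot
- bell: bystander: counter bell, 64 mm across, 56 mm high, origin at the middle of its foot
- pitcher: bystander: steel milk pitcher, 72 x 86 x 94 mm, origin at its foot
- teal_cup: bystander: teal espresso cup, 79 x 63 x 55 mm, origin at its foot
- pad: bystander: order pad lying flat, 140 x 109 x 12 mm, origin under its middle
- glass: bystander: shot glass, 49 mm across, 62 mm high, origin at the middle of its foot

How it is judged (in metres and radians):
On the way, in this order (a step that is already met when the one before it is completed fails the run):
1. the release is pressed down by the fingers, the jaw not yet home (value of joint release above 0.005 m and contact force between the fingers and release above 1 N and value of joint jaw below 0.115 m), for 0.1 s.
2. the jaw is fully home against the end post (value of joint jaw above 0.129 m), for 0.2 s.
At the end, for the whole second after the job is handed in: the jaw is within 5 mm of its home stop, the release has sprung up again (pressed less than 5.5 mm), and the lids in the rack are at rest within 15 mm of where they stood (value of joint jaw above 0.129 m and value of joint release below 0.0055 m and linear speed of rack_lids below 0.02 m/s and distance of rack_lids_center from where it was at the start of the episode below 0.015 m); the robot touches nothing.
It fails at once if the lids in the rack are lifted, tipped or pushed away (distance of rack_lids_center from where it was at the start of the episode above 0.015 m or angle between rack_lids_center's own z axis and vertical above 0.25 rad).
It fails at once if a bystander is lifted or moved more than 20 mm (distance of any of spare_lids, paper_cups, bell, pitcher, teal_cup, pad, glass from where it was at the start of the episode above 0.02 m).
It also fails if it takes over 32 s, if anything falls off the work surface, if the arm or the gripper's body presses on something with over 40 N, if the wrist force passes 120 N, or if a joint passes its speed limit or range.

## Working session

There is one attempt and no reset: what is moved stays moved. The work goes in short steps, Python scripts to look and compute and a tool call to move; the robot and the scene stay as the last step left them, time stands still between calls to the robot, and variables do not carry over. Pictures are saved under pics/ and viewed, at most 10 in all, crops included, and the job is handed in when it is done.

Besides the shell and the picture viewer there is one more tool, called as a command line: name --argument value ..., lists and objects as JSON in quotes. step_arm: Moves the arm, as the interface text tells. Its arguments: {"type":"object","properties":{"steps":{"type":"array","items":{"type":"array","items":{"type":"array","items":{"type":"number","minimum":-1,"maximum":1}}}},"jaw":{"type":"number"}},"required":["steps"]}

```bash
mkdir -p pics; ls; cat > h.py <<'E'
from plant import *
import numpy as np, cv2
def cloud(name):
    c=calibration(name); im,d=snapshot(name)
    K=np.array(c["mtx"]);R=cv2.Rodrigues(np.array(c["rvec"],float))[0];t=np.array(c["tvec"],float).ravel()
    v,u=np.mgrid[:400,:640]
    P=np.stack([(u-K[0,2])/K[0,0]*d,(v-K[1,2])/K[1,1]*d,d],-1)
    return im,d,(P-t)@R
E
python3 - <<'E'
from h import *
o=get_obs();print(o)
for n in("scene","side"):
    im,d,W=cloud(n);cv2.imwrite(f"pics/{n}0.png",im[...,::-1]);np.savez(f"{n}0.npz",im=im,d=d,W=W)
    h=cv2.cvtColor(im,cv2.COLOR_RGB2HSV)
    for nm,m in(("red",((h[...,0]<8)|(h[...,0]>172))&(h[...,1]>150)&(h[...,2]>80)),("blue",(h[...,0]>100)&(h[...,0]<125)&(h[...,1]>130))):
        nn,L,S,C=cv2.connectedComponentsWithStats(m.astype(np.uint8))
        for i in range(1,nn):
            if S[i,4]>40:
                p=W[(L==i)&(d>0)];print(n,nm,S[i],np.median(p,0).round(3),p.min(0).round(3),p.max(0).round(3))
E
```

```text
pics
{'clock': 0.0, 'joint_pos': array([ 8.45182242e+01,  2.05913465e+01,  6.31237910e-01, -1.85680951e-02,
       -7.01352936e+01, -1.65068916e+01]), 'qvel': array([-0.06581449, -0.09373716,  0.04008559,  0.10017657,  0.04893593,
       -0.07875342]), 'tau': array([ 2.09843631e-03, -5.82705474e+01,  2.93064952e+01,  6.99726373e+00,
        7.04070000e-03, -1.56944425e-04]), 'tool_pos': array([0.25257086, 0.62536418, 0.19440935]), 'orientation': array([ 1.79903570e+02, -1.03735518e-02, -2.19949826e+01]), 'force': array([-0.68123234, -0.30401847,  0.43665679]), 'moment': array([-0.0298279 , -0.03431526, -0.01225355]), 'gripper_force': 0.0, 'opening': 0.08751057569183436}
scene red [278 184  11  10  78] [0.534 0.107 0.086] [0.523 0.085 0.075] [0.552 0.123 0.091]
scene red [421 296  27  26  85] [ 0.513 -0.424  0.012] [ 0.503 -0.462  0.008] [ 0.526 -0.382  0.016]
side red [376 306  15  27 108] [ 0.517 -0.424  0.013] [ 0.505 -0.466  0.002] [ 0.536 -0.382  0.017]
side blue [270 186  42  30 664] [0.508 0.115 0.055] [0.446 0.066 0.006] [0.619 0.189 0.113]
```

View pics/scene0.png

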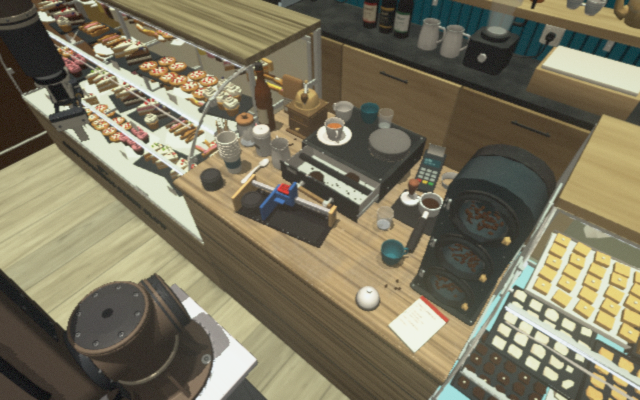

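View pics/side0.png

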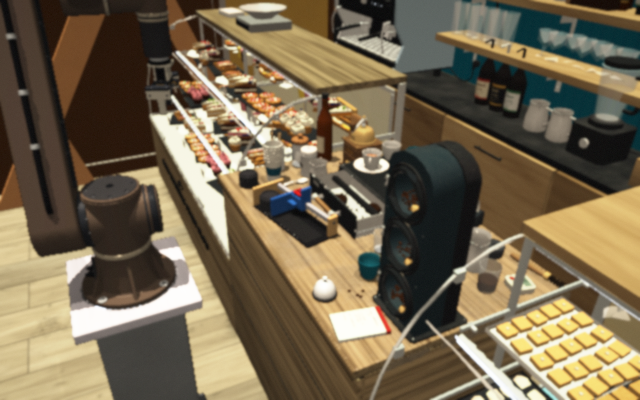

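The scene view shows the rack at about (285,205): red release at (283,189), lids on its left end at (250,200), wooden end post on the right at (333,218). The paper cups stand at (228,150) and the spare lids at (210,179). The side view agrees, with the blue jaw at (290,200). Next I check heights along the way.

```bash
python3 - <<'E'
import numpy as np
P=np.concatenate([np.load(f"{n}0.npz")["W"][np.load(f"{n}0.npz")["d"]>0] for n in("scene","side")])
print("cols y:",[round(.75-.05*j,2) for j in range(20)])
for i in range(16):
    x=.1+.05*i;r=[]
    for j in range(20):
        y=.75-.05*j
        q=P[(abs(P[:,0]-x)<.025)&(abs(P[:,1]-y)<.025)]
        r.append("%5.0f"%(1e3*np.percentile(q[:,2],98)) if len(q)>3 else "    .")
    print("%.2f"%x,*r)
z=np.load("scene0.npz");im,W=z["im"].astype(int),z["W"]
m=(im[...,2]>im[...,0]*1.6)&(im[...,2]>im[...,1]*1.3)&(im[...,2]>50);m[:170]=0;m[240:]=0;m[:,:230]=0;m[:,350:]=0
p=W[m];print(len(p),np.median(p,0),p.min(0),p.max(0))
E
```

```text
cols y: [0.75, 0.7, 0.65, 0.6, 0.55, 0.5, 0.45, 0.4, 0.35, 0.3, 0.25, 0.2, 0.15, 0.1, 0.05, 0.0, -0.05, -0.1, -0.15, -0.2]
0.10     .     .   560   603   611   618   624     .     .     .     .     .     5     5   252   264   258    13     4     .
0.15     .     .   583   602     .     .     .     .  -808  -810  -806     .     4     4     4     4     4     4     4     .
0.20     .  -809   541   596   336  -808  -809  -808  -808  -807  -810  -810     .  -812  -812  -812  -811     .     .     .
0.25  -810   308   355   586   583   335  -808  -810  -809  -810  -808  -809  -810  -812  -811  -811  -813  -813  -812     .
0.30  -807   336   392   584  -809  -809  -810  -809  -810  -808  -809  -811  -809  -812  -810  -812  -814  -812  -812  -813
0.35  -807  -809  -808  -811  -808  -808  -809  -809  -808  -810  -810  -809  -810  -811  -812  -813  -812  -812  -812  -813
0.40  -365  -367  -367  -367  -367     2     3     3     4     3     3    33     3     3     3     3     3     3     3     3
0.45  -376  -376  -376  -380     .    35     5    53    52     4    70    73    59    77    12    11  
[... 431 characters left out ...]
9   220   110   108   105    93    93    82     .    74     .     3    64    78    63    62
0.70    67   102    97    99   102   236   129   112   108    97    95    80    72    72    72    73    72    79    63    59
0.75    66   121   122   112   122   244   180   152     6     8     4   103   114   113   105   104   104   103    10    11
0.80   275   275   275   275   275   274   269   180    13    48   225   116   160   160   113   144   143   143    86    93
0.85   276   276   276   275   276   275    22     8   162   199   153   111   161   159   106   144   139   143     8    19
200 [0.51525509 0.11461766 0.07329753] [0.44436361 0.07047596 0.00893878] [0.56093375 0.17822654 0.11429484]
```

step_arm --jaw 255 --steps '[[[0.2, 0.25, -0.05, 0, 0, 0], [0.45, 0.6, -0.1, 0, 0, 0], [0.75, 1, -0.18, 0, 0, 0]]]'

```text
clock: 0.4
tool_pos: [0.2845, 0.5043, 0.2119]
orientation: [179.9, -0.0, -21.9]
force: [0.8, -0.3, 0.6]
opening: 0.0693
gripper_force: 0.0
```

step_arm --steps '[[[0.25, 0.33, -0.1, 0, 0, 0], [0.5, 0.66, -0.2, 0, 0, 0], [0.75, 1, -0.3, 0, 0, 0]]]'

```text
clock: 0.7
tool_pos: [0.3169, 0.383, 0.2433]
orientation: [180.0, 0.0, -22.0]
force: [1.3, 0.4, 1.0]
opening: 0.0452
gripper_force: 0.0
```

step_arm --steps '[[[0.25, 0.33, 0, 0, 0, -0.2], [0.5, 0.66, 0, 0, 0, -0.45], [0.75, 1, 0, 0, 0, -0.77], [0.75, 1, 0, 0, 0, -0.77]]]'

```text
clock: 1.1
tool_pos: [0.3489, 0.2602, 0.2435]
orientation: [-180.0, 0.0, 0.3]
force: [0.1, 0.4, 1.3]
opening: 0.0134
gripper_force: 0.0
```

step_arm --steps '[[[0.33, 0.33, 0, 0, 0, 0], [0.66, 0.66, 0, 0, 0, 0], [0.95, 1, 0, 0, 0, 0], [0.95, 1, 0, 0, 0, 0]]]'

```text
clock: 1.5
tool_pos: [0.446, 0.1609, 0.2426]
orientation: [179.9, 0.0, -0.2]
force: [0.6, 0.1, 1.3]
opening: 0.0004
gripper_force: 0.0
```

```bash
python3 - <<'E'
from h import *
o=get_obs();print(o["tool_pos"],o["orientation"],o["opening"])
im,d,W=cloud("wrist");cv2.imwrite("pics/w1.png",im[...,::-1]);np.savez("w1.npz",im=im,d=d,W=W)
print("center looks at",W[200,320])
h=cv2.cvtColor(im,cv2.COLOR_RGB2HSV)
for nm,m in(("red",((h[...,0]<8)|(h[...,0]>172))&(h[...,1]>150)&(h[...,2]>60)),("blue",(h[...,0]>100)&(h[...,0]<128)&(h[...,1]>130)&(h[...,2]>40))):
    nn,L,S,C=cv2.connectedComponentsWithStats(m.astype(np.uint8))
    for i in range(1,nn):
        if S[i,4]>100:
            p=W[(L==i)&(d>0)];print(nm,S[i],np.median(p,0).round(4),np.percentile(p,[1,99],0).round(4))
E
```

```text
[0.44602786 0.16093885 0.24264497] [ 1.79914090e+02  4.68502604e-02 -2.43864598e-01] 0.00041745605394210466
center looks at [ 0.39257032  0.16063258 -0.0007621 ]
red [ 354   55   46   43 1320] [0.5413 0.1072 0.0863] [[0.5235 0.0867 0.0829]
 [0.5579 0.1272 0.0882]]
blue [ 335   46   87  128 2638] [0.5243 0.1206 0.0748] [[0.4495 0.0732 0.0241]
 [0.5626 0.1432 0.1114]]
```

View pics/w1.png

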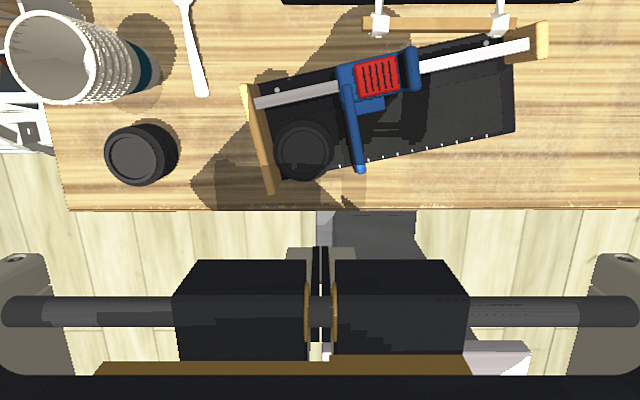

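The wrist view shows the red release at (377,76) with the blue wall at (410,68). The bar runs from (255,102) to (535,45), the end post is at (542,40), and the lids are at (303,150). I now measure the rack's yaw from the bar and the release outline.

```bash
python3 - <<'E'
import numpy as np,cv2
z=np.load("w1.npz");im,d,W=z["im"],z["d"],z["W"]
h=cv2.cvtColor(im,cv2.COLOR_RGB2HSV)
red=((h[...,0]<8)|(h[...,0]>172))&(h[...,1]>150)&(h[...,2]>60)&(W[...,2]>.08)&(W[...,2]<.092)
p=W[red]
r=cv2.minAreaRect((p[:,:2]*1000).astype(np.float32));print("release",r,"z",np.percentile(p[:,2],[10,50,90]))
bar=(h[...,1]<60)&(h[...,2]>130)&(abs(W[...,2]-.06)<.006);bar[:, :245]=0;bar[:,540:]=0;bar[115:]=0
b=W[bar];vx,vy,x0,y0=cv2.fitLine(b[:,:2].astype(np.float32),cv2.DIST_HUBER,0,.001,.001).ravel()
print("bar n",len(b),"z",np.median(b[:,2]),"yaw",np.degrees(np.arctan(-vx/vy)))
yaw=np.arctan(-vx/vy);yh=np.array([-np.sin(yaw),np.cos(yaw)]);xh=np.array([np.cos(yaw),np.sin(yaw)])
print("bar y range",np.percentile(b[:,:2]@yh,[0,1,99,100]),"bar x",np.median(b[:,:2]@xh))
c=np.array(r[0])/1000;print("release rack-aligned y,x",c@yh,c@xh, np.percentile(p[:,:2]@yh,[1,99]),np.percentile(p[:,:2]@xh,[1,99]))
blue=(h[...,0]>100)&(h[...,0]<128)&(h[...,1]>130)&(W[...,2]>.1);q=W[blue]
print("wall y",np.percentile(q[:,:2]@yh,[2,50,98]),"x",np.percentile(q[:,:2]@xh,[2,98]),"z",np.median(q[:,2]))
w=(W[...,2]>.064)&(W[...,2]<.08)&(h[...,0]>8)&(h[...,0]<28)&(h[...,1]>60);w[:,:510]=0;w[80:]=0
q=W[w];print("post y",np.percentile(q[:,:2]@yh,[2,98]),"z",np.median(q[:,2]))
# things along swept path
for a in np.arange(-.16,.1,.04):
    s=(c+a*yh);m=(np.abs((W[...,:2]-s)@yh)<.02)
    print(round(a,2),[(round(o,2),round(float(W[m&(np.abs((W[...,:2]-s)@xh-o)<.02)][:,2].max(initial=0)),3)) for o in(-.08,-.04,0,.04,.08)])
E
```

```text
release ((540.852294921875, 106.64212036132812), (31.587642669677734, 39.3067741394043), 11.682405471801758) z [0.08494293 0.08627901 0.08737542]
bar n 3367 z 0.06042034970554523 yaw 13.361583
bar y range [-0.17675544 -0.17367816  0.09908424  0.10203538] bar x 0.552640555538702
release rack-aligned y,x -0.021233164394547213 0.5508565050518174 [-0.04004348 -0.00184063] [0.53544105 0.56638241]
wall y [-0.05400678 -0.04653866  0.0807973 ] x [0.46426986 0.56683545] z 0.11042126167467213
post y [-0.18672218 -0.17524305] z 0.0719481278931226
-0.16 [(-0.08, 0.012), (-0.04, 0.074), (0, 0.076), (0.04, 0.061), (0.08, 0.0)]
-0.12 [(-0.08, 0.012), (-0.04, 0.012), (0, 0.065), (0.04, 0.066), (0.08, 0.0)]
-0.08 [(-0.08, 0.012), (-0.04, 0.012), (0, 0.063), (0.04, 0.062), (0.08, 0.032)]
-0.04 [(-0.08, 0.346), (-0.04, 0.012), (0, 0.112), (0.04, 0.064), (0.08, 0.059)]
0.0 [(-0.08, 0.38), (-0.04, 0.356), (0, 0.09), (0.04, 0.067), (0.08, 0.06)]
0.04 [(-0.08, 0.38), (-0.04, 0.381), (0, 0.432), (0.04, 0.011), (0.08, 0.033)]
0.08 [(-0.08, 0.37), (-0.04, 0.38), (0, 0.063), (0.04, 0.01), (0.08, 0.034)]
```

step_arm --steps '[[[0.3, 0.15, 0, 0, 0, -0.14], [0.6, 0.3, 0, 0, 0, -0.28], [0.93, 0.46, 0, 0, 0, -0.415], [0.93, 0.46, 0.3, 0, 0, -0.415], [0.93, 0.46, 0.6, 0, 0, -0.415], [0.93, 0.46, 1, 0, 0, -0.415], [0.93, 0.46, 1, 0, 0, -0.415], [0.93, 0.46, 1, 0, 0, -0.415]]]'

```text
clock: 2.35
tool_pos: [0.5369, 0.1189, 0.1437]
orientation: [179.9, 0.1, 12.0]
force: [0.2, -0.1, 0.6]
opening: 0.0006
gripper_force: 0.0
```

```bash
python3 - <<'E'
from h import *
o=get_obs();print(o["tool_pos"],o["orientation"],o["force"])
im,d,W=cloud("wrist");cv2.imwrite("pics/w2.png",im[...,::-1]);np.savez("w2.npz",im=im,d=d,W=W)
h=cv2.cvtColor(im,cv2.COLOR_RGB2HSV)
red=((h[...,0]<8)|(h[...,0]>172))&(h[...,1]>150)&(h[...,2]>60)&(W[...,2]>.08)&(W[...,2]<.092)
p=W[red];print("red",len(p),p.min(0) if len(p) else 0,p.max(0) if len(p) else 0)
if len(p)>50: print(cv2.minAreaRect((p[:,:2]*1000).astype(np.float32)))
E
```

```text
[0.5369141  0.1188836  0.14372447] [1.79940232e+02 6.20147376e-02 1.20265724e+01] [ 0.20303094 -0.07825161  0.57443724]
red 1856 [0.5231624  0.08514171 0.08165807] [0.56001742 0.12832275 0.08867631]
((541.6123657226562, 106.58113861083984), (31.38561248779297, 38.838958740234375), 11.732101440429688)
```

View pics/w2.png

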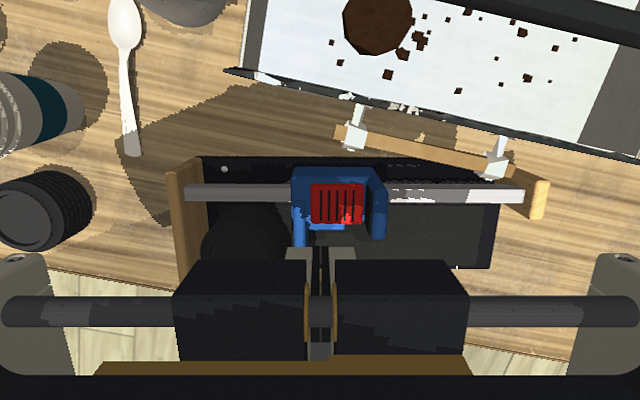

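The release is confirmed at (338,204) in this view, squared with the tool, and its centre is (0.541, 0.107). I descend onto it.

step_arm --steps '[[[0.02, 0.06, 0.2, 0, 0, 0], [0.02, 0.06, 0.4, 0, 0, 0], [0.02, 0.06, 0.55, 0, 0, 0], [0.02, 0.06, 0.6, 0, 0, 0], [0.02, 0.06, 0.6, 0, 0, 0]]]'

```text
clock: 2.9
tool_pos: [0.541, 0.1134, 0.0845]
orientation: [-180.0, -0.1, 12.0]
force: [0.2, 0.5, 0.3]
opening: 0.0005
gripper_force: 0.0
```

step_arm --steps '[[[0, 0, 0.02, 0, 0, 0], [0, 0, 0.04, 0, 0, 0], [0, 0, 0.05, 0, 0, 0], [0, 0, 0.05, 0, 0, 0]]]'

```text
clock: 3.3
tool_pos: [0.5403, 0.1128, 0.0785]
orientation: [-180.0, -0.0, 12.0]
force: [-0.5, -0.3, -0.0]
opening: 0.0005
gripper_force: 0.0
```

```bash
python3 - <<'E'
from h import *
for _ in range(3):
    o=get_obs();print(o["tool_pos"].round(4),o["force"].round(2))
    im,d,W=cloud("wrist")
h=cv2.cvtColor(im,cv2.COLOR_RGB2HSV)
red=((h[...,0]<8)|(h[...,0]>172))&(h[...,1]>150)&(h[...,2]>60)
p=W[red&(W[...,2]>.06)&(W[...,2]<.1)];print("red",len(p),np.percentile(p,[2,50,98],0).round(4))
s,ds,Ws=cloud("side")
big=lambda a:cv2.resize(a,(800,290),interpolation=cv2.INTER_CUBIC)
cv2.imwrite("pics/w3.png",np.vstack([big(im[120:352,:]),big(s[150:237,190:430])])[...,::-1])
E
```

```text
[0.5403 0.1128 0.0785] [-0.54 -0.32 -0.02]
[0.5403 0.1129 0.0785] [-0.2   0.71  0.92]
[0.5404 0.1128 0.0784] [-0.67 -0.43 -0.18]
red 1982 [[0.5369 0.0882 0.0827]
 [0.549  0.1073 0.0861]
 [0.5588 0.1268 0.0875]]
```

View pics/w3.png

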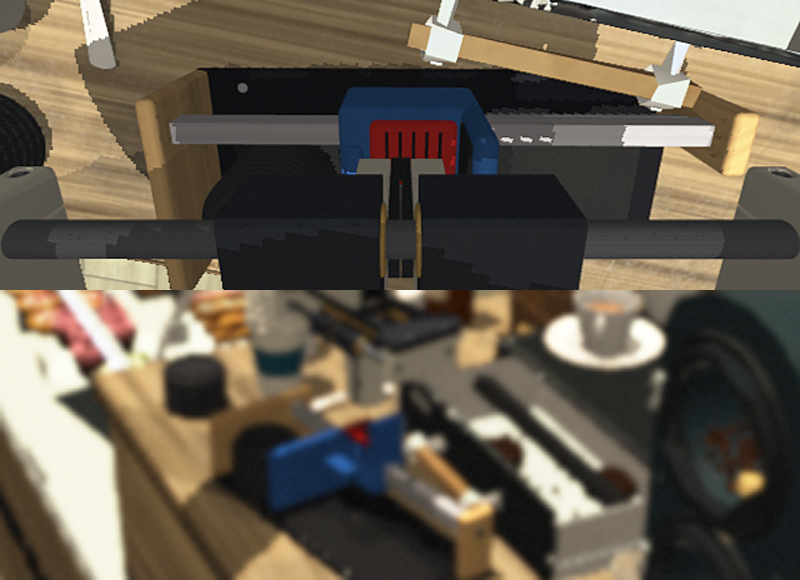

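Red is still visible at (415,140) with its top at 86 mm, so the release hasn't been pressed. I check where the fingertips really are from the depth.

```bash
python3 - <<'E'
from h import *
im,d,W=cloud("wrist")
for r in range(236,262,3): print(r,[tuple((W[r,c]*1000).round().astype(int)) for c in(290,300,310,320,330,340,350)])
c=calibration("wrist");R=cv2.Rodrigues(np.array(c["rvec"],float))[0];t=np.array(c["tvec"]).ravel()
print("cam",-R.T@t, np.array(c["mtx"])[0,0])
o=get_obs();px=cv2.projectPoints(o["tool_pos"][None],c["rvec"],c["tvec"],c["mtx"],None)[0];print("tcp px",px,o["tool_pos"])
E
```

```text
236 [(np.int64(536), np.int64(130), np.int64(74)), (np.int64(543), np.int64(124), np.int64(86)), (np.int64(544), np.int64(119), np.int64(87)), (np.int64(545), np.int64(113), np.int64(87)), (np.int64(546), np.int64(108), np.int64(87)), (np.int64(548), np.int64(102), np.int64(87)), (np.int64(549), np.int64(97), np.int64(87))]
239 [(np.int64(534), np.int64(130), np.int64(74)), (np.int64(540), np.int64(124), np.int64(85)), (np.int64(542), np.int64(119), np.int64(87)), (np.int64(543), np.int64(113), np.int64(86)), (np.int64(544), np.int64(108), np.int64(87)), (np.int64(546), np.int64(102), np.int64(87)), (np.int64(547), np.int64(97), np.int64(87))]
242 [(np.int64(532), np.int64(129), np.int64(75)), (np.int64(539), np.int64(124), np.int64(86)), (np.int64(540), np.int64(118), np.int64(87)), (np.int64(541), np.int64(113), np.int64(86)), (np.int64(543), np.int64(107), np.int64(87)), (np.int64(544), np.int64(102), np.int64(86)), (np.int64(545), np.int64(96), np.int64(86))]
245 [(np.int64(530), np.int64(129), np.int64(74)), (np.int64(537), np.int64(123), np.int64(87)), (np.int64(538), np.int64(
[... 1299 characters left out ...]
), (np.int64(550), np.int64(119), np.int64(125)), (np.int64(532), np.int64(111), np.int64(86)), (np.int64(552), np.int64(110), np.int64(126)), (np.int64(553), np.int64(106), np.int64(125)), (np.int64(554), np.int64(101), np.int64(125))]
260 [(np.int64(576), np.int64(128), np.int64(181)), (np.int64(577), np.int64(126), np.int64(182)), (np.int64(551), np.int64(119), np.int64(129)), (np.int64(530), np.int64(110), np.int64(86)), (np.int64(551), np.int64(110), np.int64(127)), (np.int64(579), np.int64(115), np.int64(181)), (np.int64(579), np.int64(112), np.int64(180))]
cam [0.62186949 0.12955699 0.26818397] 348.6106931689013
tcp px [[[319.3968194  237.80092073]]] [0.54030562 0.11280617 0.0783411 ]
```

The fingers' visible lower end is at about z = 0.116. That is roughly 37 mm above the reported TCP, and the force reading is zero, so the tips are well above the release. I go down on force feedback in small steps.

step_arm --steps '[[[0, 0, 0.1, 0, 0, 0], [0, 0, 0.18, 0, 0, 0], [0, 0, 0.24, 0, 0, 0], [0, 0, 0.26, 0, 0, 0]]]'

```text
clock: 3.95
tool_pos: [0.5397, 0.1126, 0.0512]
orientation: [180.0, 0.1, 12.0]
force: [-2.4, -0.5, 3.0]
opening: 0.0003
gripper_force: 1.6
```

```bash
python3 - <<'E'
from h import *
im,d,W=cloud("wrist")
o=get_obs();print(o["tool_pos"].round(4),o["orientation"].round(2),o["force"].round(2))
for r in range(236,256,2): print(r,[(W[r,c]*1000).round().astype(int).tolist() for c in(280,300,310,320,330,350,360)])
E
```

```text
[0.5397 0.1126 0.0513] [1.7997e+02 9.0000e-02 1.1960e+01] [-1.73 -0.54  2.13]
236 [[546, 135, 74], [552, 125, 82], [553, 120, 82], [554, 115, 82], [555, 110, 83], [557, 101, 82], [558, 96, 82]]
238 [[545, 135, 73], [551, 125, 82], [552, 120, 83], [553, 115, 82], [554, 110, 81], [556, 101, 83], [557, 96, 83]]
240 [[544, 134, 73], [550, 124, 82], [551, 120, 83], [552, 115, 83], [553, 110, 82], [555, 100, 83], [556, 95, 83]]
242 [[543, 134, 74], [549, 124, 83], [550, 119, 83], [552, 115, 84], [552, 110, 83], [554, 100, 83], [555, 95, 82]]
244 [[541, 134, 72], [548, 124, 82], [548, 119, 81], [551, 114, 84], [551, 109, 83], [553, 100, 81], [554, 95, 83]]
246 [[540, 134, 73], [547, 124, 83], [548, 119, 83], [549, 114, 84], [550, 109, 82], [552, 100, 83], [553, 95, 82]]
248 [[540, 134, 74], [549, 124, 90], [550, 119, 89], [548, 114, 84], [552, 110, 90], [554, 100, 89], [552, 94, 82]]
250 [[538, 133, 73], [549, 124, 90], [550, 119, 92], [547, 114, 83], [552, 110, 91], [554, 101, 91], [551, 94, 82]]
252 [[622, 129, 241], [549, 124, 93], [550, 119, 93], [546, 113, 82], [552, 110, 93], [553, 101, 92], [550, 94, 82]]
254 [[535, 133, 72], [549, 124, 96], [550, 119, 96], [544, 113, 82], [552, 110, 95], [554, 101, 96], [549, 94, 83]]
```

step_arm --steps '[[[0, 0, 0.02, 0, 0, 0], [0, 0, 0.035, 0, 0, 0], [0, 0, 0.035, 0, 0, 0]]]'

```text
clock: 4.3
tool_pos: [0.54, 0.1126, 0.0487]
orientation: [180.0, 0.0, 12.0]
force: [-2.7, -0.9, 4.1]
opening: 0.0005
gripper_force: 2.0
```

```bash
python3 - <<'E'
from h import *
im,d,W=cloud("wrist")
o=get_obs();print(o["tool_pos"].round(4),o["force"].round(2))
h=cv2.cvtColor(im,cv2.COLOR_RGB2HSV)
red=((h[...,0]<8)|(h[...,0]>172))&(h[...,1]>150)&(h[...,2]>60)&(W[...,2]>.06)&(W[...,2]<.1)
print(red.sum(),np.percentile(W[red],[10,50,90],0).round(4))
E
```

```text
[0.54   0.1126 0.0488] [-3.69 -0.64  4.04]
1327 [[0.549  0.0923 0.0772]
 [0.5535 0.1068 0.0795]
 [0.5579 0.1241 0.0805]]
```

The release is pressed about 6.6 mm, which is past the 5 mm ratchet threshold, at 4 N. Now I push back along the bar (tool +y).

step_arm --steps '[[[0, 0.03, 0.006, 0, 0, 0], [0, 0.07, 0.006, 0, 0, 0], [0, 0.12, 0.006, 0, 0, 0], [0, 0.18, 0.006, 0, 0, 0], [0, 0.24, 0.006, 0, 0, 0], [0, 0.3, 0.006, 0, 0, 0], [0, 0.3, 0.006, 0, 0, 0]]]'

```text
clock: 5.05
tool_pos: [0.5468, 0.0823, 0.0483]
orientation: [180.0, -0.0, 11.9]
force: [-1.0, -1.9, 4.2]
opening: 0.0003
gripper_force: 2.1
```

```bash
python3 - <<'E'
from h import *
im,d,W=cloud("wrist")
o=get_obs();print(o["tool_pos"].round(4),o["orientation"].round(2),o["force"].round(2))
h=cv2.cvtColor(im,cv2.COLOR_RGB2HSV)
red=((h[...,0]<8)|(h[...,0]>172))&(h[...,1]>150)&(h[...,2]>60)&(W[...,2]>.06)&(W[...,2]<.1)
print(red.sum(),np.percentile(W[red],[2,50,98],0).round(4))
E
```

```text
[0.5467 0.0826 0.0482] [179.97   0.    11.92] [-0.78 -2.24  3.7 ]
1316 [[0.5428 0.0597 0.0753]
 [0.5597 0.0777 0.079 ]
 [0.5656 0.0973 0.0806]]
```

The jaw follows by about 29 mm, with the release still held down. I continue.

step_arm --steps '[[[0, 0.07, 0, 0, 0, 0], [0, 0.15, 0, 0, 0, 0], [0, 0.23, 0, 0, 0, 0], [0, 0.31, 0, 0, 0, 0], [0, 0.39, 0, 0, 0, 0], [0, 0.47, 0, 0, 0, 0], [0, 0.55, 0, 0, 0, 0], [0, 0.63, 0, 0, 0, 0], [0, 0.71, 0, 0, 0, 0], [0, 0.79, 0, 0, 0, 0], [0, 0.85, 0, 0, 0, 0], [0, 0.85, 0, 0, 0, 0]]]'

```text
clock: 6.3
tool_pos: [0.5641, -0.0009, 0.0481]
orientation: [180.0, 0.0, 11.9]
force: [-0.9, -2.6, 3.8]
opening: 0.0003
gripper_force: 2.1
```

```bash
cat > chk.py <<'E'
from h import *
im,d,W=cloud("wrist")
o=get_obs();print(o["tool_pos"].round(4),o["orientation"].round(2),o["force"].round(2))
h=cv2.cvtColor(im,cv2.COLOR_RGB2HSV)
red=((h[...,0]<8)|(h[...,0]>172))&(h[...,1]>150)&(h[...,2]>60)&(W[...,2]>.06)&(W[...,2]<.1)
print(red.sum(),np.percentile(W[red],[2,50,98],0).round(4))
th=np.radians(11.8);xh=np.array([np.cos(th),np.sin(th)]);yh=np.array([-np.sin(th),np.cos(th)])
bl=(h[...,0]>100)&(h[...,0]<128)&(h[...,1]>130)&(W[...,2]>.02)&(W[...,2]<.12)
if bl.sum()>20: print("blue min y",np.percentile(W[bl][:,:2]@yh,[.5,2]))
p=(W[...,2]>.064)&(W[...,2]<.08)&(h[...,0]>8)&(h[...,0]<28)&(h[...,1]>60)&(W[...,:2]@yh<-.14)&(W[...,:2]@yh>-.22)
if p.sum()>20: print("post y",np.percentile(W[p][:,:2]@yh,[2,98]))
cv2.imwrite("pics/chk.png",im[...,::-1])
E
python3 chk.py
```

```text
[ 0.564  -0.0006  0.0481] [1.7997e+02 3.0000e-02 1.1920e+01] [-2.08 -2.07  3.99]
1305 [[ 0.5589 -0.0232  0.075 ]
 [ 0.5769 -0.0048  0.0789]
 [ 0.5826  0.0144  0.0805]]
blue min y [-0.21833817 -0.15329119]
post y [-0.17189469 -0.16076362]
```

step_arm --steps '[[[0, 0.04, 0, 0, 0, 0], [0, 0.08, 0, 0, 0, 0], [0, 0.12, 0, 0, 0, 0], [0, 0.15, 0, 0, 0, 0], [0, 0.15, 0, 0, 0, 0]]]'

```text
clock: 6.85
tool_pos: [0.5682, -0.0144, 0.0485]
orientation: [180.0, -0.1, 12.0]
force: [0.3, 0.5, 3.7]
opening: 0.0008
gripper_force: 2.1
```

```bash
python3 chk.py
```

```text
[ 0.5682 -0.0144  0.0485] [ 1.7998e+02 -9.0000e-02  1.1960e+01] [0.45 0.51 5.1 ]
1132 [[ 0.5611 -0.0266  0.0759]
 [ 0.578  -0.007   0.0792]
 [ 0.5837  0.0095  0.0809]]
blue min y [-0.23241391 -0.1583755 ]
post y [-0.17230668 -0.16142233]
```

The release moved only about 3 mm while the finger slid 14 mm, so the finger should now be at the wall. I push a bit further and watch the force.

step_arm --steps '[[[0, 0.03, 0, 0, 0, 0], [0, 0.06, 0, 0, 0, 0], [0, 0.06, 0, 0, 0, 0]]]'

```text
clock: 7.2
tool_pos: [0.5685, -0.0159, 0.0484]
orientation: [-179.7, -0.1, 12.0]
force: [-8.2, 26.5, 9.5]
opening: 0.0005
gripper_force: 17.6
```

```bash
python3 chk.py
```

```text
[ 0.5686 -0.0159  0.0484] [-1.7973e+02 -1.3000e-01  1.1970e+01] [-7.22 25.99  8.77]
1068 [[ 0.5672 -0.0266  0.0758]
 [ 0.5784 -0.0049  0.0791]
 [ 0.5838  0.0095  0.0807]]
blue min y [-0.17851745 -0.15849132]
post y [-0.17236768 -0.16148626]
```

View pics/chk.png

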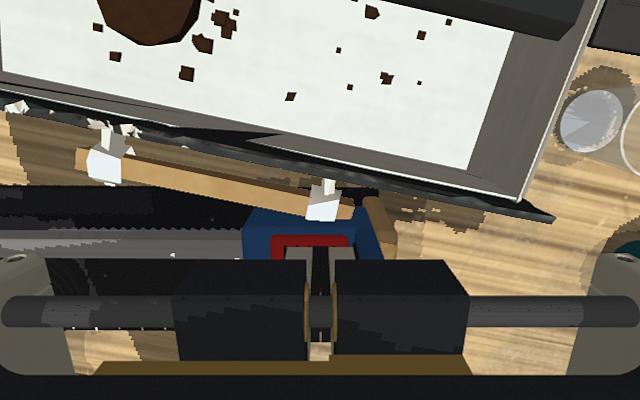

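The blue carriage touches the end post at (375,225) and the push force has risen to 26 N, so the jaw is at its stop. I relax the push without dragging the jaw forward, then lift straight up.

step_arm --steps '[[[0, -0.02, 0, 0, 0, 0], [0, -0.035, 0, 0, 0, 0], [0, -0.038, -0.04, 0, 0, 0], [0, -0.038, -0.1, 0, 0, 0], [0, -0.038, -0.2, 0, 0, 0], [0, -0.04, -0.5, 0, 0, 0], [0, -0.04, -0.9, 0, 0, 0], [0, -0.04, -1, 0, 0, 0], [0, -0.04, -1, 0, 0, 0]]]'

```text
clock: 8.15
tool_pos: [0.5685, -0.0167, 0.1507]
orientation: [-180.0, -0.2, 11.9]
force: [0.1, -0.3, -0.9]
opening: 0.0005
gripper_force: 0.0
```

```bash
python3 chk.py
```

```text
[ 0.5675 -0.0167  0.1489] [-1.7998e+02 -6.0000e-02  1.1920e+01] [ 0.42 -1.15 -0.47]
1748 [[ 0.55   -0.0304  0.0841]
 [ 0.5671 -0.0107  0.0863]
 [ 0.5825  0.0081  0.0878]]
blue min y [-0.25994763 -0.15914702]
post y [-0.1727509  -0.16211871]
```

View pics/chk.png

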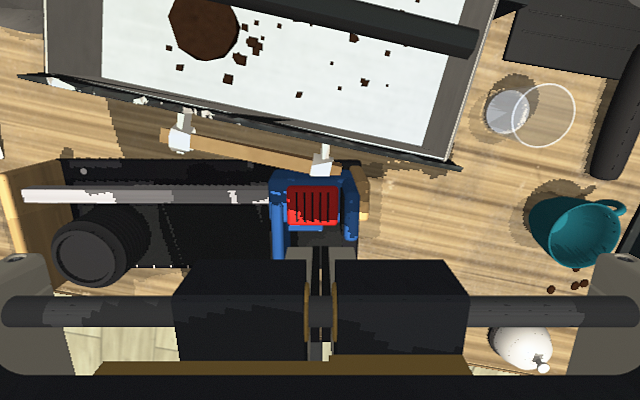

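The release is up (86 mm), the jaw is still against the post, the lids are upright, and the fingers are clear. I hand in.

```bash
python3 -c "
from plant import *
print(close_job())"
```

```text
the job is handed in; nothing more can be done
None
```

I pressed the release, pushed the jaw home against the end post, let the release spring up and lifted clear. The job is handed in at about 8 s of the 32 s; the hand-in returned no verdict.

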